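# Offer up the knob rosette to its gap in the mosaic drawer front

## Task

Take the rosette with the green petals out of the tray by its wooden knob, carry it over the row of tubs and offer it up to the gap in the mosaic drawer front: hold it level and still about a centimetre above the tiles, centred over the gap with its long side along the gap's, so that it could go straight down with an even joint all round. The tiles were only set this morning, so nothing may touch the drawer front; leave the blue rosette and the tubs where they are. Finish while still holding the rosette there in the gripper.

Things in the scene. Friction and masses are not known exactly. Their poses are not given: they have to be found in the camera images.
- rosette_green: Oblong wooden plate 90 mm (x) by 70 mm (y), 9 mm thick with its tiled face: dark green petals round a turned wooden knob on the middle. Loose, about 0.16 kg. Origin: centre of the underside, z up the knob's axis. Above the origin the knob has a neck (20 mm wide) at 9 to 18 mm, a straight round grip 32 mm in diameter at 22 to 41 mm, top at 47 mm. Half a turn makes no difference.
- rosette_blue: A rosette of the same shape and size with blue petals, for another drawer, standing in the other half of the same tray. Leave it alone.
- tray: Low wooden tray 272 mm (x) by 142 mm (y), rim 20 mm high, floor and walls 5 mm thick, a divider across the middle making two halves side by side along x with a rosette loose in each. Fixed. Origin: centre of its underside, on the bench. It may stand left or right of the row of tubs.
- panel: Mosaic drawer front lying face up on a dark non-slip mat, fixed: 340 mm (x) by 160 mm (y), tile faces 26 mm above the bench, nothing on it higher; the mat sticks out 10 mm all round. Origin: centre of the mat's underside, on the bench. It lies on the other side of the row of tubs from the tray.
- gap (a point): Centre of the gap in the middle of the drawer front, at the height of the faces of the tiles around it (26 mm above the bench), axes as the drawer front's. The gap is 100 mm along x by 80 mm along y, 5 mm deep to bare wood with a small screw hole; a rosette fits with a 5 mm joint all round. z is up.
- tub_green: Open clear plastic tub, 84 mm across the rim, 75 mm high, with green tesserae, about 0.35 kg, loose. Origin: centre of its underside. The three tubs stand in a row, in any order, between the tray and the drawer front.
- tub_cream: The same tub with cream tesserae. Origin: centre of its underside.
- tub_amber: The same tub with amber tesserae. Origin: centre of its underside.
Things that resemble listed ones, but are neither listed nor needed, are in the scene too. Leave any purple or yellow look-alike of the rosette_green alone.

How it is judged (in metres and radians):
On the way:
1. the green rosette is held in the gripper, its underside higher than the rims of the tubs (height (world z) of rosette_green above 0.075 m and contact force between rosette_green and the fingers above 1 N), for 0.1 s.
At the end, for the whole second after the job is handed in: The gripper holds the green rosette still, level within 5 degrees, underside 3 to 20 mm above the tile faces, centre within 5 mm and long side within 5 degrees of the gap's; nothing touches the drawer front; blue rosette and tubs within 10 mm of where they stood (contact force between rosette_green and the fingers above 1 N and z of rosette_green in the frame of gap between 0.003 and 0.02 m and horizontal distance between rosette_green and gap below 0.005 m and angle between the x axis of rosette_green and the x axis of gap, either way round below 0.09 rad and angle between rosette_green's own z axis and vertical below 0.09 rad and linear speed of rosette_green below 0.01 m/s and angular speed of rosette_green below 0.1 rad/s and contact force between panel and anything else below 0.1 N and distance of each of rosette_blue, tub_green, tub_cream, tub_amber from where it was at the start of the episode below 0.01 m); the arm keeps its last pose, push and grip.
It fails at once if the drawer front with its fresh tiles is touched (contact force between panel and anything else above 0.5 N).
It fails at once if the blue rosette is shifted by more than 10 mm (distance of rosette_blue from where it was at the start of the episode above 0.01 m).
It fails at once if a tub is shifted by more than 10 mm or tipped (distance of any of tub_green, tub_cream, tub_amber from where it was at the start of the episode above 0.01 m or angle between any of tub_green, tub_cream, tub_amber's own z axis and vertical above 0.2 rad).
It also fails if it takes over 48 s, if anything falls off the work surface, if the arm or the gripper's body presses on something with over 40 N, if the wrist force passes 120 N, or if a joint passes its speed limit or range.

## Robot

A 6-joint arm with a two-finger parallel gripper is mounted at the origin on the work surface. World frame = base frame: x ahead of the robot, y to its left, z up, the work surface at z = 0. Lengths are in mm, angles in rad, forces in N, time in s.
With the tool pointing down it reaches from about 350 to 875 mm from the base axis. Payload 4.2 kg.
Tool frame: the origin (TCP) lies midway between the tips of the shut fingers; the grasp point (between the pads) lies 19 mm behind it (arm.tcp_to_grasp is the distance from the TCP to the grasp point, in mm); z points along the fingers, y is the line along which they close (so a half turn about z gives the same grasp; the last joint's range is limited). The gripper opens to 85 mm and grips with 20 to 120 N. Pads are 22 mm wide; open, the fingers measure 114 mm over their backs; the gripper's body (76 mm by 85 mm) begins 54 mm behind the grasp point. The pads swing forward as they close: fully open they stand 13 mm farther back than shut.
Start: joints at [1.474, 0.385, 0.008, 0, -1.194, -0.259], TCP at [217.68, 585.845, 231.312] pointing down, gripper open.
Joint ranges: [-3.14, 3.14], [-1.21, 2.06], [-1.07, 1.41], [-3.16, 2.05], [-2.99, -0.16], [-3.1, 3.1]. Speed limits (rad/s): [2.79, 2.79, 3.14, 3.14, 3.14, 3.14].

## Interface

Orientations are given as a unit quaternion [x, y, z, w].
In Python, from bench import arm, imaging, job, models gives the robot as it stands.
- The arm moves only by the tool arm_command, never from a script. Its argument "rows" is a list of rows, each an object with "grip": the opening, from 0 (shut) to 1 (fully open); "linear": the shift along the tool's x, y, z in mm, a list of three; "rot": the turn, a rotation vector about the tool's x, y, z in rad, a list of three. In form: [{"grip": grip, "linear": [tx, ty, tz], "rot": [rx, ry, rz]}, ...]. A call has 1 to 10 rows; each row is the pose to reach, as a shift and turn from the pose commanded when the call began, along the tool's axes at that moment; what a row does not reach only later rows make up. A row lasts 1/8 s, in which the tool goes at most 62.5 mm and 10.7 degrees, less where a joint would pass 70% of its speed; a pose out of reach is approached as far as the arm can. A call with a gripper value outside its range is refused whole. The fingers move at their own pace and stop on an object; the grip force is fixed at half the most. Time passes only in rows, so rows that repeat a pose let the fingers close. It gives the time, the measured TCP pose, the force, the opening and the grip force at its end, in the units of the state.
- arm.read_state(): the state, without advancing time (a new reading comes with each control period).
- imaging.get_image(name): name is "side" or "top" or "wrist"; returns a dict with "frame" (420x560x3 uint8, red, green, blue), "fx", "fy", "cx", "cy" (pixels), "k1" (the pictures are not rectified: a ray, as slopes to the right and down, at radius r is drawn at 1 + k1 r^2 times it, then the intrinsics apply), "extrinsics" (4x4, takes a point from world to camera coordinates); the wrist camera has in their place "T_tool_cam" (4x4, takes a point from camera to tool coordinates, whose origin is the TCP and whose axes are the flange's). Camera axes: x right, y down, z forward; pixel columns grow to the right and rows downward; lengths in mm; the calibration is good to about 2 mm. A picture is of the moment at which its call begins: read the wrist's pose just before it. There is no depth.
- job.job_done(): hands the job in; it is judged then, once.
Trained networks look in a picture, given as the dict that the camera call returned (one of the last four; its "shot" number tells which), for a name from the list of things; names that differ only in an ending like _2 or _b are one class to them, and where a whole thing is asked for, a point or a joint stands for the part that bears it (a point fixed in the world has none). Each returns a list of dicts, best first, with "score" (0 to 1); they miss things now and then, are a little off and sometimes report something else, mostly with a low value. They report only what shows in the picture. A call takes as long as a camera call. They do not tell look-alikes from the thing itself.
- models.spot_in(picture, query): "rect" ([left, top, right, bottom] in pixels, round what is visible of it).
- models.tip_of(picture, query): "pixel" ([column, row] in pixels: a listed point, or the origin of a listed thing).
The state is a dict: "clock": time; "joints": joint angles; "joint_vel": joint speeds; "joint_efforts": joint torques, N m; "position": TCP position; "ee_rot": TCP orientation; "contact_force": force on the tool from outside, world axes, zero at the start; "wrist_torque": the same for the moment, N m; "gripper_width": finger opening in mm; "grasp_force": force on a finger pad.
Only numpy, scipy, OpenCV 4.12 (cv2) and the standard library are available. Lean on these libraries where they do the work, as an engineer would, in place of code of your own. Each camera call takes 0.05 s, during which the arm holds its last target. There are 200 camera calls.

## Working session

There is one attempt and no reset: what is moved stays moved. The work goes in short steps, Python scripts to look and compute and a tool call to move; the robot and the scene stay as the last step left them, time stands still between calls to the robot, and variables do not carry over. Pictures are saved under pics/ and viewed, at most 10 in all, crops included, and the job is handed in when it is done.

Besides the shell and the picture viewer there is one more tool, called after "Call:" as name([rows], argument=value, ...), one row to a line, values as JSON. arm_command: Moves the arm, as the interface text tells. Its arguments: {"type":"object","properties":{"rows":{"type":"array"}},"required":["rows"]}

```bash
mkdir -p pics; ls; cat > h.py <<'E'
import numpy as np, cv2
from scipy.spatial.transform import Rotation as R
from bench import arm, imaging, job, models
def save(p,n): cv2.imwrite('pics/'+n+'.png',cv2.cvtColor(p['frame'],cv2.COLOR_RGB2BGR))
def cam(p,s=None):
    "camera-to-world 4x4"
    if 'extrinsics' in p: return np.linalg.inv(np.array(p['extrinsics']))
    T=np.eye(4);T[:3,:3]=R.from_quat(s['ee_rot']).as_matrix();T[:3,3]=s['position']
    return T@np.array(p['T_tool_cam'])
def world(p,uv,z,s=None):
    uv=np.asarray(uv,float).reshape(-1,2)
    d=(uv-[p['cx'],p['cy']])/[p['fx'],p['fy']]
    u=d.copy()
    for _ in range(20): u=d/(1+p['k1']*(u**2).sum(1,keepdims=True))
    T=cam(p,s); r=np.c_[u,np.ones(len(u))]@T[:3,:3].T; o=T[:3,3]
    return o+r*((z-o[2])/r[:,2:])
def pix(p,X,s=None):
    X=np.asarray(X,float).reshape(-1,3);T=np.linalg.inv(cam(p,s))
    c=X@T[:3,:3].T+T[:3,3];d=c[:,:2]/c[:,2:];d=d*(1+p['k1']*(d**2).sum(1,keepdims=True))
    return d*[p['fx'],p['fy']]+[p['cx'],p['cy']]
E
python3 - <<'E'
from h import *
print(arm.read_state())
for c in ['top','side']:
    p=imaging.get_image(c);save(p,c+'0')
    print(c,cam(p)[:3,3])
    for q in ['rosette_green','rosette_blue','tray','panel','gap','tub_green','tub_cream','tub_amber']:
        a=models.spot_in(p,q) if q!='gap' else []; b=models.tip_of(p,q)
        print(q,[(np.round(x['rect']).tolist(),round(x['score'],2)) for x in a][:4],[(np.round(x['pixel']).tolist(),round(x['score'],2),world(p,x['pixel'],26 if q=='gap' else 5 if 'ros' in q else 0)[0].round().tolist()) for x in b][:4])
E
```

```text
pics
{'clock': 0.0, 'joints': array([ 1.47358451e+00,  3.85543997e-01,  6.60080338e-03, -5.15482050e-04,
       -1.19399608e+00, -2.58577461e-01]), 'joint_vel': array([-0.00162021, -0.00222722, -0.00135934, -0.00213146, -0.00154564,
       -0.00126624]), 'joint_efforts': array([-8.65307766e-05, -3.92287052e+01,  1.88397503e+01,  4.18621883e+00,
       -4.65875346e-03, -6.78794034e-07]), 'position': array([217.49258968, 585.29942394, 230.21692984]), 'ee_rot': array([ 9.84201009e-01, -1.77051315e-01, -1.52422940e-04,  1.08729401e-03]), 'contact_force': array([ 0.19852374,  0.94598115, -0.11380786]), 'wrist_torque': array([0.03155204, 0.01720211, 0.04778333]), 'grasp_force': 0.0, 'gripper_width': 85.4398810300962}
top [397.76910906 -79.91991581 933.58109715]
rosette_green [([421.0, 304.0, 462.0, 347.0], 0.95), ([332.0, 100.0, 385.0, 144.0], 0.91), ([349.0, 179.0, 395.0, 228.0], 0.79)] [([358.0, 124.0], 0.95, [784.0, -232.0, 5.0]), ([438.0, 325.0], 0.74, [334.0, -397.0, 5.0]), ([369.0, 205.0], 0.7, [594.0, -254.0, 5.0]), ([261.0, 225.0], 0.62, [544.0, -15.0, 5.0])]
rosette_blue [([337.0,
[... 1135 characters left out ...]
312.0], 0.59), ([237.0, 195.0, 270.0, 236.0], 0.35)] [([318.0, 270.0], 0.76, [530.0, -244.0, -0.0])]
panel [([126.0, 153.0, 260.0, 233.0], 0.76), ([280.0, 264.0, 315.0, 297.0], 0.39)] [([192.0, 189.0], 0.7, [548.0, 250.0, 0.0]), ([213.0, 243.0], 0.27, [429.0, 23.0, 0.0])]
gap [] [([192.0, 182.0], 0.97, [549.0, 243.0, 26.0]), ([296.0, 280.0], 0.59, [452.0, -243.0, 26.0])]
tub_green [([266.0, 184.0, 298.0, 221.0], 0.56)] [([283.0, 215.0], 0.76, [632.0, -34.0, 0.0])]
tub_cream [([236.0, 196.0, 270.0, 240.0], 0.89)] [([251.0, 224.0], 0.89, [548.0, 4.0, 0.0]), ([282.0, 213.0], 0.29, [639.0, -25.0, 0.0])]
tub_amber [([197.0, 207.0, 234.0, 251.0], 0.88)] [([214.0, 240.0], 0.61, [438.0, 28.0, 0.0])]
```

View pics/top0.png

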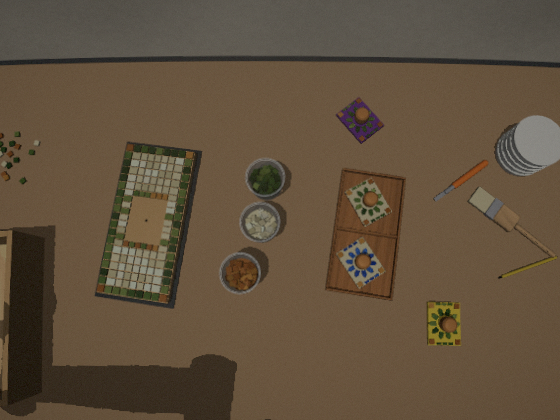

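```bash
python3 - <<'E'
import cv2
a=cv2.imread('pics/top0.png')[90:355,310:475]
cv2.imwrite('pics/crop.png',cv2.resize(a,None,fx=2.2,fy=2.2,interpolation=cv2.INTER_CUBIC))
E
```

```text
(no output)
```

View pics/crop.png

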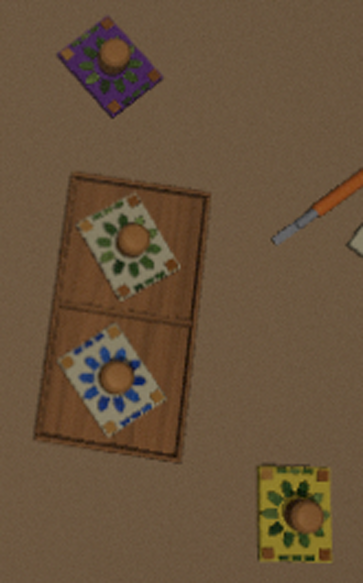

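The candidates in the top image are:
- (369,204): cream plate with green petals, in the tray.
- (360,120): purple look-alike, loose on the bench.
- (444,324): yellow look-alike, loose on the bench.
- (360,262): blue rosette, in the tray.

The enlarged crop confirms the target is (369,204): it is the only tile in the tray with green petals and isn't purple or yellow. I'll check the side view for obstacles near the arm before moving.

View pics/side0.png

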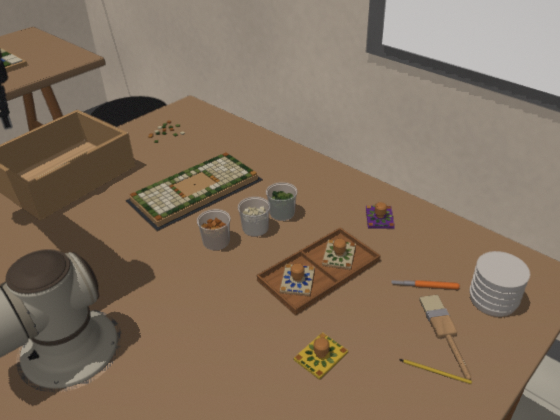

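The side view shows an open drawer box at (65,160), under the arm's start pose, and no tall obstacles on the way to the tray. I'll raise the arm and cross over.

Call:
arm_command([
  {"grip":1,"linear":[0,0,-30],"rot":[0,0,0]},
  {"grip":1,"linear":[20,20,-50],"rot":[0,0,0]},
  {"grip":1,"linear":[58,58,-50],"rot":[0,0,0]},
  {"grip":1,"linear":[98,98,-50],"rot":[0,0,0]},
  {"grip":1,"linear":[138,138,-50],"rot":[0,0,0]},
  {"grip":1,"linear":[178,178,-50],"rot":[0,0,0]},
  {"grip":1,"linear":[218,218,-50],"rot":[0,0,0]},
  {"grip":1,"linear":[258,258,-50],"rot":[0,0,0]},
  {"grip":1,"linear":[298,298,-50],"rot":[0,0,0]},
  {"grip":1,"linear":[338,338,-50],"rot":[0,0,0]},
])

```text
clock: 2.85
position: [417.2, 149.6, 281.8]
ee_rot: [0.984, -0.177, 0.0, -0.001]
contact_force: [1.1, 0.7, -0.1]
gripper_width: 85.7
grasp_force: 0.0
```

Call:
arm_command([
  {"grip":1,"linear":[40,40,0],"rot":[0,0,0]},
  {"grip":1,"linear":[80,80,0],"rot":[0,0,0]},
  {"grip":1,"linear":[120,120,0],"rot":[0,0,0]},
  {"grip":1,"linear":[160,160,0],"rot":[0,0,0]},
  {"grip":1,"linear":[200,200,0],"rot":[0,0,0]},
  {"grip":1,"linear":[240,240,10],"rot":[0,0,0]},
  {"grip":1,"linear":[275,278,20],"rot":[0,0,0]},
  {"grip":1,"linear":[300,303,40],"rot":[0,0,0]},
  {"grip":1,"linear":[312,315,60],"rot":[0,0,0]},
  {"grip":1,"linear":[312,315,60],"rot":[0,0,0]},
])

```text
clock: 4.1
position: [598.4, -252.9, 218.4]
ee_rot: [0.984, -0.178, -0.003, -0.0]
contact_force: [0.2, 0.4, 0.5]
gripper_width: 85.4
grasp_force: 0.0
```

```bash
python3 - <<'E'
from h import *
s=arm.read_state();p=imaging.get_image('wrist');save(p,'w1')
print(s['clock'],s['joints'].round(2),s['position'],s['ee_rot'])
T=np.array(p['T_tool_cam']);print(T.round(2))
for x in models.tip_of(p,'rosette_green'): print(x,world(p,x['pixel'],5,s))
for x in models.spot_in(p,'rosette_green'): print(x)
E
```

```text
4.1 [-0.15  0.44  0.06 -0.   -1.2   1.37] [ 598.43993961 -252.896906    218.41309731] [ 9.84090301e-01 -1.77649491e-01 -2.62090120e-03 -2.62844962e-04]
[[  -0.     -0.96   -0.29   75.3 ]
 [   1.     -0.      0.      0.71]
 [  -0.     -0.29    0.96 -143.52]
 [   0.      0.      0.      1.  ]]
{'pixel': [271.7, 174.4], 'score': 0.93} [[ 604.3394634  -247.56041541    5.        ]]
{'pixel': [473.2, 335.4], 'score': 0.66} [[ 338.2818202  -404.15569031    5.        ]]
{'rect': [445.3, 297.1, 506.4, 345.9], 'score': 0.87}
{'rect': [215.9, 118.8, 329.8, 231.5], 'score': 0.72}
{'rect': [138.7, 0.0, 232.0, 41.2], 'score': 0.67}
```

View pics/w1.png

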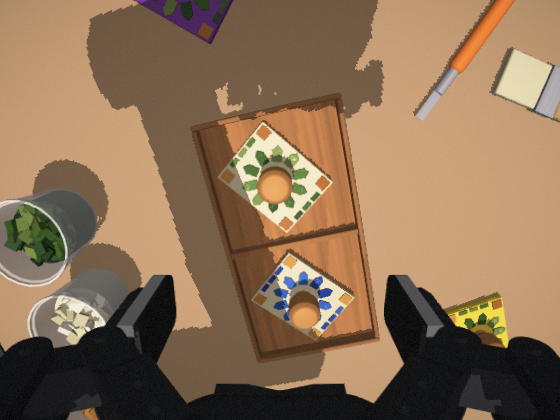

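The wrist view shows the green rosette whole. Its corners are near (265,121), (332,181), (286,232) and (219,174), with the knob at (274,185). The blue rosette is at (303,296). I'll compute the pose from these.

```bash
python3 - <<'E'
from h import *
s=arm.read_state();p=imaging.get_image('wrist')
c=np.array([[265,121],[332,181],[286,232],[219,174]],float)
g=cv2.cvtColor(p['frame'],cv2.COLOR_RGB2GRAY)
c2=cv2.cornerSubPix(g,c.astype(np.float32).reshape(-1,1,2).copy(),(4,4),(-1,-1),(3,50,.01)).reshape(-1,2)
print(c2)
for k in (c,c2):
    w=world(p,k,14,s)[:,:2]; print(w.round(1).tolist(),w.mean(0))
    d=np.roll(w,-1,0)-w; print(np.hypot(*d.T),np.degrees(np.arctan2(d[:,1],d[:,0])))
print('knob',world(p,[274,185],50,s))
m=w.mean(0)
Rt=R.from_quat(s['ee_rot']).as_matrix()
for z in(90,17.5): print(Rt.T@(np.r_[m,z]-s['position']))
E
```

```text
[[264.93753 123.4031 ]
 [332.43726 182.67422]
 [286.      232.     ]
 [219.25426 177.88544]]
[[658.2, -259.6], [581.0, -301.1], [546.3, -239.9], [626.4, -198.8]] [ 602.98278463 -249.85694759]
[87.68052208 70.29731013 90.00415825 68.58335243] [-151.75392445  119.49551061   27.16277633  -62.40114883]
[[656.1, -258.7], [579.2, -301.0], [546.3, -239.9], [622.7, -197.5]] [ 601.10445215 -249.29184446]
[87.76641624 69.34301948 87.3623646  69.72869714] [-151.23625279  118.27420651   29.01818563  -61.39036467]
knob [[ 604.55560029 -249.12107899   50.        ]]
[  0.17485166  -2.90461719 132.39352529]
[ 6.58195431e-02 -2.90233411e+00  2.04893443e+02]
```

Call:
arm_command([
  {"grip":1,"linear":[3,-4,20],"rot":[0,0,0]},
  {"grip":1,"linear":[3,-4,55],"rot":[0,0,0]},
  {"grip":1,"linear":[3,-4,90],"rot":[0,0,0]},
  {"grip":1,"linear":[3,-4,120],"rot":[0,0,0]},
  {"grip":1,"linear":[3,-4,145],"rot":[0,0,0]},
  {"grip":1,"linear":[3,-4,165],"rot":[0,0,0]},
  {"grip":1,"linear":[3,-4,180],"rot":[0,0,0]},
  {"grip":1,"linear":[3,-4,192],"rot":[0,0,0]},
  {"grip":1,"linear":[3,-4,199],"rot":[0,0,0]},
  {"grip":1,"linear":[3,-4,199],"rot":[0,0,0]},
])

```text
clock: 5.55
position: [603.7, -249.9, 22.1]
ee_rot: [0.984, -0.177, -0.0, 0.0]
contact_force: [0.3, 0.2, -0.1]
gripper_width: 85.2
grasp_force: 0.0
```

Call:
arm_command([
  {"grip":0,"linear":[0,0,0],"rot":[0,0,0]},
  {"grip":0,"linear":[0,0,0],"rot":[0,0,0]},
  {"grip":0,"linear":[0,0,0],"rot":[0,0,0]},
  {"grip":0,"linear":[0,0,0],"rot":[0,0,0]},
  {"grip":0,"linear":[0,0,0],"rot":[0,0,0]},
  {"grip":0,"linear":[0,0,0],"rot":[0,0,0]},
  {"grip":0,"linear":[0,0,0],"rot":[0,0,0]},
  {"grip":0,"linear":[0,0,0],"rot":[0,0,0]},
])

```text
clock: 6.55
position: [604.3, -250.1, 23.1]
ee_rot: [0.984, -0.177, 0.001, 0.0]
contact_force: [-0.2, 1.0, 5.3]
gripper_width: 29.4
grasp_force: 60.0
```

The width reads 29.4 mm where the grip is 32 mm, and there's an upward push, so the pads may be on the knob's rounded top. I'll reopen and grip 5 mm lower.

Call:
arm_command([
  {"grip":0.8,"linear":[0,0,0],"rot":[0,0,0]},
  {"grip":0.8,"linear":[0,0,0],"rot":[0,0,0]},
  {"grip":0.8,"linear":[0,0,3],"rot":[0,0,0]},
  {"grip":0.8,"linear":[0,0,5],"rot":[0,0,0]},
  {"grip":0.8,"linear":[0,0,5],"rot":[0,0,0]},
  {"grip":0.8,"linear":[0,0,5],"rot":[0,0,0]},
])

```text
clock: 7.3
position: [603.7, -250.0, 17.3]
ee_rot: [0.984, -0.177, -0.0, 0.0]
contact_force: [0.6, 0.6, -0.3]
gripper_width: 68.5
grasp_force: 0.0
```

Call:
arm_command([
  {"grip":0,"linear":[0,0,0],"rot":[0,0,0]},
  {"grip":0,"linear":[0,0,0],"rot":[0,0,0]},
  {"grip":0,"linear":[0,0,0],"rot":[0,0,0]},
  {"grip":0,"linear":[0,0,0],"rot":[0,0,0]},
  {"grip":0,"linear":[0,0,0],"rot":[0,0,0]},
  {"grip":0,"linear":[0,0,0],"rot":[0,0,0]},
  {"grip":0,"linear":[0,0,0],"rot":[0,0,0]},
  {"grip":0,"linear":[0,0,0],"rot":[0,0,0]},
])

```text
clock: 8.3
position: [604.0, -250.0, 17.7]
ee_rot: [0.984, -0.177, 0.0, 0.0]
contact_force: [-0.4, 0.8, 5.2]
gripper_width: 30.2
grasp_force: 59.9
```

Call:
arm_command([
  {"grip":0,"linear":[0,0,-4],"rot":[0,0,0]},
  {"grip":0,"linear":[0,0,-12],"rot":[0,0,0]},
  {"grip":0,"linear":[0,0,-25],"rot":[0,0,0]},
  {"grip":0,"linear":[0,0,-42],"rot":[0,0,0]},
  {"grip":0,"linear":[0,0,-60],"rot":[0,0,0]},
  {"grip":0,"linear":[0,0,-80],"rot":[0,0,0]},
  {"grip":0,"linear":[0,0,-100],"rot":[0,0,0]},
  {"grip":0,"linear":[0,0,-115],"rot":[0,0,0]},
  {"grip":0,"linear":[0,0,-125],"rot":[0,0,0]},
  {"grip":0,"linear":[0,0,-125],"rot":[0,0,0]},
])

```text
clock: 9.55
position: [604.0, -250.0, 143.3]
ee_rot: [0.984, -0.177, 0.001, -0.0]
contact_force: [-0.3, -0.8, -2.4]
gripper_width: 30.1
grasp_force: 59.5
```

```bash
python3 - <<'E'
from h import *
s=arm.read_state();p=imaging.get_image('wrist');save(p,'w2')
print(s['clock'],s['joints'].round(2),s['position'],s['gripper_width'],s['grasp_force'],s['contact_force'])
p=imaging.get_image('top');q=imaging.get_image('side')
for c,p in (('top',p),('side',q)):
    x=models.tip_of(p,'gap')[0];print(c,x,world(p,x['pixel'],26))
    x=models.spot_in(p,'panel')[0];print(x)
a=np.hstack([cv2.resize(imaging.get_image('top')['frame'][90:330,60:300],(480,480),interpolation=2)])
cv2.imwrite('pics/tp.png',a[...,::-1])
E
```

```text
9.55 [-0.15  0.5  -0.04 -0.   -1.03  1.36] [ 604.04627169 -250.0109725   143.25584453] 30.13703934239499 59.5210193696812 [-0.26608306 -0.75137402 -2.4461802 ]
top {'pixel': [141.7, 219.5], 'score': 0.57} [[549.2482186  245.82044914  26.        ]]
{'rect': [98.5, 141.7, 201.6, 306.7], 'score': 0.86}
side {'pixel': [193.6, 183.2], 'score': 0.87} [[548.13441117 237.37574174  26.        ]]
{'rect': [126.3, 153.0, 261.0, 234.7], 'score': 0.88}
```

View pics/w2.png

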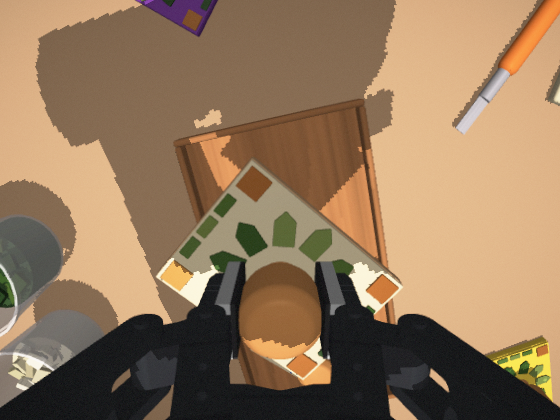

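View pics/tp.png

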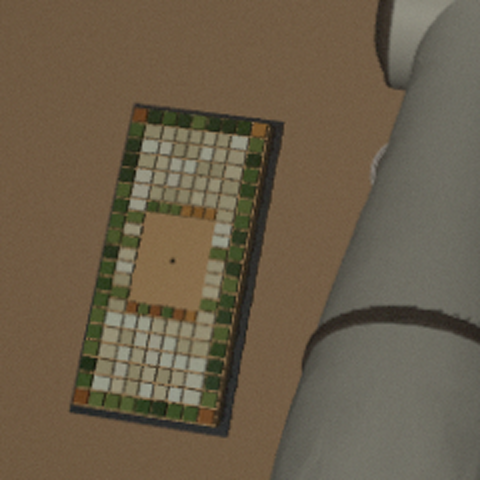

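The rosette is held by its knob, with plate corners at (253,159), (402,281), (303,380) and (157,277). In the top crop the gap's screw hole is at (172,260), so the gap is near (549,242) with the panel turned about -11°. I'll carry the rosette over the tubs at z≈220 to a spot just short of the gap and look from there.

Call:
arm_command([
  {"grip":0,"linear":[0,0,-20],"rot":[0,0,0]},
  {"grip":0,"linear":[-8,-12,-45],"rot":[0,0,0]},
  {"grip":0,"linear":[-25,-36,-65],"rot":[0,0,0]},
  {"grip":0,"linear":[-50,-72,-77],"rot":[0,0,0]},
  {"grip":0,"linear":[-77,-112,-77],"rot":[0,0,0]},
  {"grip":0,"linear":[-105,-153,-77],"rot":[0,0,0]},
  {"grip":0,"linear":[-133,-194,-77],"rot":[0,0,0]},
  {"grip":0,"linear":[-161,-235,-77],"rot":[0,0,0]},
  {"grip":0,"linear":[-189,-276,-77],"rot":[0,0,0]},
  {"grip":0,"linear":[-217,-317,-77],"rot":[0,0,0]},
])

```text
clock: 11.2
position: [510.1, 124.3, 219.5]
ee_rot: [0.984, -0.177, 0.0, -0.0]
contact_force: [0.8, 0.5, -1.8]
gripper_width: 30.1
grasp_force: 59.6
```

Call:
arm_command([
  {"grip":0,"linear":[-28,-41,0],"rot":[0,0,0]},
  {"grip":0,"linear":[-54,-78,0],"rot":[0,0,0]},
  {"grip":0,"linear":[-74,-107,0],"rot":[0,0,0]},
  {"grip":0,"linear":[-86,-125,0],"rot":[0,0,0]},
  {"grip":0,"linear":[-86,-125,0],"rot":[0,0,0]},
  {"grip":0,"linear":[-86,-125,0],"rot":[0,0,0]},
])

```text
clock: 11.95
position: [473.7, 269.1, 219.2]
ee_rot: [0.984, -0.177, -0.0, 0.0]
contact_force: [0.1, -0.2, -2.4]
gripper_width: 30.2
grasp_force: 59.6
```

```bash
python3 - <<'E'
from h import *
s=arm.read_state();p=imaging.get_image('wrist');save(p,'w3')
np.savez('w3.npz',pos=s['position'],rot=s['ee_rot'])
print(s['clock'],s['position'],s['ee_rot'],s['joints'].round(2),p['fx'],p['k1'])
x=models.tip_of(p,'gap');print(x,x and world(p,x[0]['pixel'],26,s))
E
```

```text
11.95 [473.69648984 269.13590478 219.18409155] [ 9.84155712e-01 -1.77305958e-01 -1.70758915e-04  3.19188924e-04] [ 0.81  0.26 -0.21  0.   -1.1   0.4 ] 362.73643521191326 -0.07759005985893405
[{'pixel': [282.3, 97.6], 'score': 0.65}] [[546.00514067 238.661626    26.        ]]
```

View pics/w3.png

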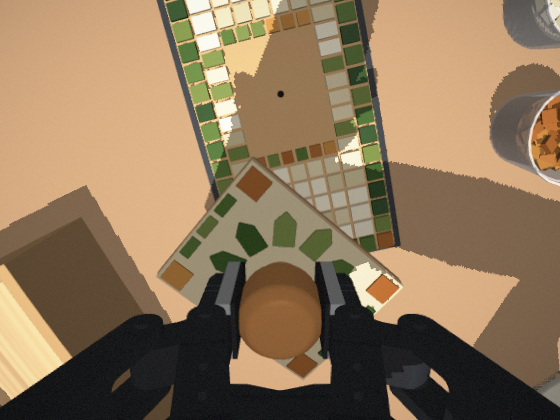

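The wrist view shows the gap with its screw hole at (280,94) and the held plate below it, corners unchanged. I'll enlarge it to read off the gap corners.

```bash
python3 - <<'E'
import cv2
a=cv2.imread('pics/w3.png')[0:250,150:410]
cv2.imwrite('pics/c3.png',cv2.resize(a,None,fx=2.4,fy=2.4,interpolation=cv2.INTER_CUBIC))
E
```

```text
(no output)
```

View pics/c3.png

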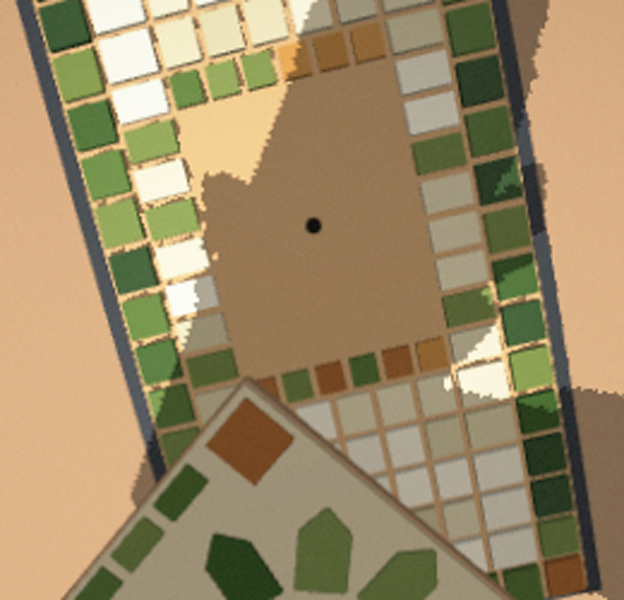

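```bash
cat > m.py <<'E'
from h import *
def quad(p,c,z,s):
    w=world(p,c,z,s)[:,:2];d=np.roll(w,-1,0)-w
    print(w.round(1).tolist(),'c',w.mean(0).round(1),np.hypot(*d.T).round(1),np.degrees(np.arctan2(d[:,1],d[:,0])).round(1)); return w
E
python3 - <<'E'
from m import *
f=np.load('w3.npz');s={'position':f['pos'],'ee_rot':f['rot']};p=imaging.get_image('wrist')
o=lambda c:np.array(c,float)/2.4+[150,0]
quad(p,o([[172,107],[390,60],[446,340],[240,378]]),26,s)
print('hole',world(p,[280.5,94],21,s))
w=world(p,o([[493,0],[585,590]]),26,s);d=w[0]-w[1];print('edge',np.degrees(np.arctan2(d[1],d[0])))
g=cv2.cvtColor(p['frame'],cv2.COLOR_RGB2GRAY)
z=s['position'][2]-3.7
c=np.array([[253,159],[402,281],[303,380],[157,277]],float)
quad(p,c,z,s)
c2=cv2.cornerSubPix(g,c.astype(np.float32).reshape(-1,1,2),(4,4),(-1,-1),(3,50,.01)).reshape(-1,2);print(c2)
quad(p,c2,z,s);print(s['position'])
E
```

```text
[[606.3, 272.2], [593.7, 193.4], [492.2, 206.0], [506.2, 285.5]] c [549.6 239.3] [ 79.8 102.2  80.7 101. ] [-99.1 172.9  80.   -7.6]
hole [[549.55343751 239.03561056  21.        ]]
edge -7.595613045563421
[[526.5, 260.2], [451.1, 217.1], [414.2, 278.0], [492.1, 321.0]] c [471.  269.1] [86.9 71.2 89.  69.9] [-150.2  121.2   28.9  -60.5]
[[250.03795 158.31145]
 [399.84903 284.70544]
 [302.64133 378.46783]
 [156.63411 276.7303 ]]
[[527.2, 261.3], [449.6, 218.5], [415.2, 277.8], [492.3, 321.1]] c [471.1 269.7] [88.6 68.6 88.5 69.3] [-151.2  120.1   29.3  -59.7]
[473.69648984 269.13590478 219.18409155]
```

Call:
arm_command([
  {"grip":0,"linear":[8,0,5],"rot":[0,0,0.06]},
  {"grip":0,"linear":[22,1,15],"rot":[0,0,0.17]},
  {"grip":0,"linear":[40,1,30],"rot":[0,0,0.3]},
  {"grip":0,"linear":[58,2,48],"rot":[0,0,0.43]},
  {"grip":0,"linear":[72,3,66],"rot":[0,0,0.55]},
  {"grip":0,"linear":[80,3,82],"rot":[0,0,0.63]},
  {"grip":0,"linear":[83,3,96],"rot":[0,0,0.668]},
  {"grip":0,"linear":[83,3,106],"rot":[0,0,0.668]},
  {"grip":0,"linear":[83,3,110],"rot":[0,0,0.668]},
  {"grip":0,"linear":[83,3,110],"rot":[0,0,0.668]},
])

```text
clock: 13.35
position: [550.3, 238.3, 109.5]
ee_rot: [0.872, -0.489, 0.0, -0.0]
contact_force: [-0.0, -0.4, -1.9]
gripper_width: 29.9
grasp_force: 59.6
```

```bash
python3 - <<'E'
from h import *
s=arm.read_state();p=imaging.get_image('wrist');save(p,'w4')
np.savez('w4.npz',pos=s['position'],rot=s['ee_rot'])
print(s['clock'],s['position'],s['ee_rot'],s['joints'].round(2))
cv2.imwrite('pics/w4b.png',cv2.resize(p['frame'],(800,600),interpolation=cv2.INTER_CUBIC)[...,::-1])
E
```

```text
13.35 [550.2760086  238.33365874 109.45070492] [ 8.72007848e-01 -4.89491887e-01  6.44740971e-05 -1.42752544e-05] [ 0.68  0.45 -0.22  0.   -0.9  -0.13]
```

View pics/w4b.png

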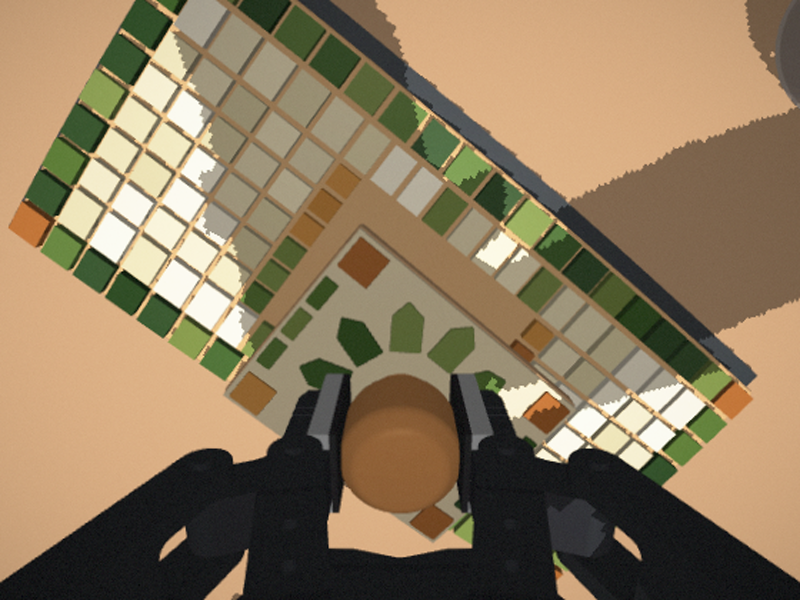

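```bash
python3 - <<'E'
from m import *
f=np.load('w4.npz');s={'position':f['pos'],'ee_rot':f['rot']};p=imaging.get_image('wrist')
o=lambda c:np.array(c,float)*.7
def line(n,c,z):
    w=world(p,o(c),z,s);d=w[1]-w[0];print(n,w[:,:2].round(1).tolist(),(np.degrees(np.arctan2(d[1],d[0]))%180).round(1))
for n,c in dict(rightboard=[[315,10],[720,372]],leftboard=[[10,228],[225,380]],short=[[135,0],[10,228]],gapright=[[370,180],[540,318]],gaptop=[[360,180],[258,328]]).items(): line(n,c,26)
z=s['position'][2]-3.7
line('plateR',[[362,227],[573,400]],z);line('plateT',[[362,227],[224,394]],z)
g=cv2.cvtColor(p['frame'],cv2.COLOR_RGB2GRAY)
quad(p,o([[362,227],[573,400],[434,542],[224,394]]),z,s)
# predicted gap corners / hole check: gap at (549.5,239.1)
for yaw in(-8,-10):
    a=np.radians(yaw);Rm=np.array([[np.cos(a),-np.sin(a)],[np.sin(a),np.cos(a)]])
    print(yaw,(pix(p,np.c_[(np.array([[50,40],[50,-40],[-50,-40],[170,80],[-170,-80]])@Rm.T+[549.5,239.1]),np.full(5,26)],s)/.7).round().tolist())
E
```

```text
rightboard [[645.7, 146.0], [398.9, 181.1]] 171.9
leftboard [[725.1, 295.6], [605.0, 310.6]] 172.9
short [[711.8, 179.0], [725.1, 295.6]] 83.5
gapright [[592.6, 192.6], [493.4, 205.4]] 172.6
gaptop [[596.2, 194.8], [603.2, 278.0]] 85.2
plateR [[586.8, 198.4], [501.6, 211.1]] 171.5
plateT [[586.8, 198.4], [597.7, 267.1]] 80.9
[[586.8, 198.4], [501.6, 211.1], [509.4, 281.4], [597.7, 267.1]] c [548.9 239.5] [86.  70.7 89.4 69.5] [171.5  83.7  -9.2 -99.1]
-8 [[261.0, 316.0], [368.0, 179.0], [537.0, 319.0], [3.0, 222.0], [756.0, 402.0]]
-10 [[261.0, 311.0], [373.0, 178.0], [536.0, 323.0], [4.0, 208.0], [750.0, 413.0]]
```

The plate sits over the gap within about 1 mm and 1.2° of yaw. I'll lower it 60 mm, which leaves the underside about 10.5 mm above the tiles.

Call:
arm_command([
  {"grip":0,"linear":[0,0,6],"rot":[0,0,-0.02]},
  {"grip":0,"linear":[0,0,18],"rot":[0,0,-0.02]},
  {"grip":0,"linear":[0,0,30],"rot":[0,0,-0.02]},
  {"grip":0,"linear":[0,0,40],"rot":[0,0,-0.02]},
  {"grip":0,"linear":[0,0,48],"rot":[0,0,-0.02]},
  {"grip":0,"linear":[0,0,54],"rot":[0,0,-0.02]},
  {"grip":0,"linear":[0,0,58],"rot":[0,0,-0.02]},
  {"grip":0,"linear":[0,0,60],"rot":[0,0,-0.02]},
  {"grip":0,"linear":[0,0,60],"rot":[0,0,-0.02]},
  {"grip":0,"linear":[0,0,60],"rot":[0,0,-0.02]},
])

```text
clock: 14.7
position: [550.6, 238.3, 49.7]
ee_rot: [0.877, -0.481, 0.0, -0.0]
contact_force: [-0.2, 0.2, -1.6]
gripper_width: 30.0
grasp_force: 59.7
```

```bash
python3 - <<'E'
from m import *
s=arm.read_state();p=imaging.get_image('wrist')
np.savez('w5.npz',pos=s['position'],rot=s['ee_rot'])
print(s['clock'],s['position'],s['ee_rot'],s['contact_force'])
cv2.imwrite('pics/w5.png',cv2.resize(p['frame'],(800,600),interpolation=cv2.INTER_CUBIC)[...,::-1])
E
```

```text
14.7 [550.59476465 238.32074177  49.65177063] [ 8.76690165e-01 -4.81055324e-01  1.65779513e-04 -3.19766666e-04] [-0.15288305  0.23443355 -1.61816459]
```

View pics/w5.png

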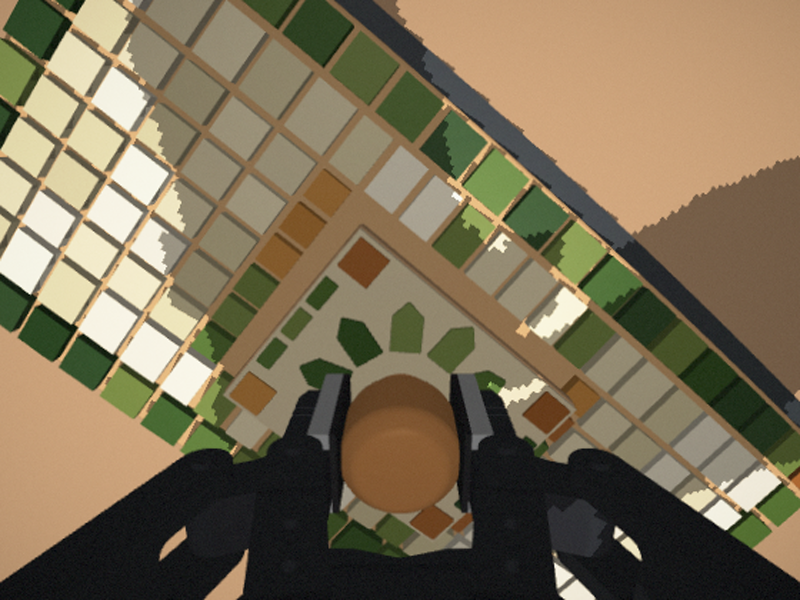

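```bash
python3 - <<'E'
from m import *
f=np.load('w5.npz');s={'position':f['pos'],'ee_rot':f['rot']};p=imaging.get_image('wrist')
a=np.radians(-7.8);Rm=np.array([[np.cos(a),-np.sin(a)],[np.sin(a),np.cos(a)]])
G=np.array([[50,40],[50,-40],[-50,-40]])@Rm.T+[549.5,239.1]
print((pix(p,np.c_[G,np.full(3,26)],s)/.7).round(1).tolist())
w=quad(p,np.array([[362,227],[573,400],[434,542],[224,394]])*.7,s['position'][2]-3.7,s)
print((w-[549.5,239.1])@Rm)
v=world(p,np.array([[362,207]])*.7,26,s)[:,:2];print('seen gap corner',(v-[549.5,239.1])@Rm)
E
```

```text
[[219.6, 366.9], [361.4, 190.6], [579.4, 376.0]]
[[587.8, 199.1], [502.5, 210.1], [508.9, 280.6], [597.5, 268.0]] c [549.2 239.5] [86.  70.7 89.4 69.6] [172.7  84.8  -8.1 -98. ]
[[ 43.38597672 -34.38906773]
 [-42.63389346 -35.07220721]
 [-45.82342648  35.56309852]
 [ 43.61890591  35.16552628]]
seen gap corner [[ 46.57522937 -36.10953494]]
```

The final view shows an even joint: gap corner at (361,190) as predicted, plate corner at (362,227). The centre is about 0.5 mm off and the yaw about 0.3°, so I'm handing in.

```bash
python3 -c "
from bench import job
print(job.job_done())"
```

```text
the job is handed in; nothing more can be done
None
```

The green rosette is gripped by its knob and held level over the gap, about 10 mm above the tiles. By my measurements it is within 1 mm of centre and 1° of the gap's long side; the job is handed in, and no verdict came back.

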